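# Load a jaw model carrier into the bench scanner and lock it

### The arm

A 6-joint arm with a two-finger parallel gripper is mounted at the origin on a cart in front of the work surface, level with it; the furniture and walls round the work are solid. World frame = base frame: x ahead of the robot, y to its left, z up, the work surface at z = 0. Lengths are in mm, angles in degrees, forces in N, time in s.
With the tool pointing down it reaches from about 300 to 850 mm from the base axis. Payload 4.2 kg.
Tool frame: the origin (TCP) lies at the very end of the fingers, on their centre line; the grasp point (between the pads) lies 19 mm behind it; z points along the fingers, y is the line along which they close (so a half turn about z gives the same grasp; the last joint's range is limited). The gripper opens to 91 mm and grips with 3 to 60 N. Pads are 32 mm wide; open, the fingers measure 118 mm over their backs; the gripper's body (76 mm by 178 mm) begins 60 mm behind the grasp point.
Start: joints at [-64.572, 18.312, 89.639, -0, 72.044, -1.146], TCP at [257.232, -514.271, 213.976] pointing down, gripper open.
Joint ranges: [-177.97, 177.97], [-48.28, 115.42], [12.27, 149.76], [-77.06, 257.06], [2.81, 150.46], [-146.56, 146.56]. Speed limits (degrees/s): [147.25, 147.25, 180, 180, 180, 180].

### API

Orientations are given as [roll, pitch, yaw] about the fixed x, y, z axes, in that order (R = Rz(yaw) Ry(pitch) Rx(roll)).
In Python, from workcell import env, grab_frame gives the robot as it stands. The module is installed in compiled form; this text tells all that it offers.
- The arm moves only by the tool move_arm, never from a script. Its argument "plan" is a list of rows, each an object of numbers: "tx", "ty", "tz": the shift along the tool's x, y, z in cm; "wx", "wy", "wz": the turn, a rotation vector about the tool's x, y, z in rad. In form: [{"tx": .., "ty": .., "tz": .., "wx": .., "wy": .., "wz": ..}, ...]. A call has 1 to 12 rows; each row shifts and turns the commanded pose from where the row before left it, along the tool's axes as they then stand; what a row does not reach is not made up. A row lasts 1/12 s, in which the tool goes at most 41.7 mm and 7.16 degrees, less where a joint would pass 70% of its speed; a pose out of reach is approached as far as the arm can. A call is refused whole if a number of a shift passes 4.17 or a number of a turn 0.125, either way. A call with a gripper value outside its range is refused whole. "gripper" is the finger opening in cm, from 0 to 9.12, set as the call begins (left out, the last holds). The fingers move at their own pace and stop on an object; "force" is the grip in N (left out, the last holds). Time passes only in rows, so rows that do not move let the fingers close. It gives the time, the measured TCP pose, the force, the opening and the grip force at its end, in the units of the state.
- env.state(): the state, without advancing time (a new reading comes with each control period).
- grab_frame(name): name is "scene" or "top" or "wrist"; returns a dict with "color" (400x640x3 uint8, red, green, blue), "vfov" (degrees; the focal length in pixels is half the picture's height over the tangent of half this angle, whatever the lens; pixels are square), "cx", "cy" (the principal point, pixels), "view" (4x4, takes a point from world to camera coordinates). Camera axes: x right, y up, looking along -z (the intrinsics and any distortion apply to the point x, -y, -z); pixel columns grow to the right and rows downward; lengths in mm; the calibration is good to about 2 mm. A picture is of the moment at which its call begins. There is no depth.
- env.job_done(): hands the job in; it is judged then, once.
The state is a dict: "time_s": time; "qpos": joint angles; "qvel": joint speeds; "effort": joint torques, N m; "ee_pos": TCP position; "ee_rot": TCP orientation; "force": force on the tool from outside, world axes, zero at the start; "torque": the same for the moment, N m; "gripper_width": finger opening in mm; "gripper_force": force on a finger pad.
Only numpy, scipy, OpenCV 4.12 (cv2) and the standard library are available. Lean on these libraries where they do the work, as an engineer would, in place of code of your own. Each camera call takes 0.05 s, during which the arm holds its last target. There are 200 camera calls.

### The job

Load the carrier that bears the white plaster jaw model into the model scanner: swing the red lock lever out of the way, slide the carrier along the guide rails under the scan head until it is fully home against the end stop, then swing the lever fully shut behind it. Keep the carrier upright, and leave the carrier with the tan model and all the other jars and bottles standing where they are.

Things in the scene. Friction and masses are not known exactly. Their poses are not given: they have to be found in the camera images.
- scanner: model scanner fixed to the bench; place and yaw vary. Origin: on the bench, where the plate centre of a fully home carrier lies; x points inwards (the carrier slides in along +x), y to the left, z up. Its two rails stand on the bare bench (no floor between them). End stop face at x = 45 mm
- rail_mouth (a point): on the bench, midway between the rails' flared mouths, at scanner x = -47 mm. Grey rails 20 mm high: inner faces at y = +-48 mm from x = -25 to 50 mm, flaring to about +-57 mm at the mouth. From x = -25 mm on, steel lips overhang inwards to y = +-41 mm, underside 13 mm above the bench
- scan_head (a point): centre of the underside of the white scan head that bridges the rails, 54 mm above the bench; it spans scanner x = -2 to 58 mm, y = +-79 mm, and its top is 95 mm above the bench
- lock_lever (a joint): red lever on a vertical hinge right of the mouth. 0 rad = fully shut: arm along scanner +y across the mouth, 2 mm behind a home carrier's shoulder. Grows as it swings out towards scanner -x: at q the arm points along (-sin q, cos q) of the scanner; stop at 2.0; the carrier passes at 1.3 or more. Arm 52 mm long, 14 wide, 3 to 13 mm above the bench. Turns lightly, stays where left
- lever_knob (a point): middle of the lever knob's grip: vertical black cylinder 16 mm in diameter, from 38 to 80 mm above the bench, 40 mm from the hinge axis; this point is 60 mm above the bench
- lever_hinge (a point): point on the lever's hinge axis, at scanner x = -54, y = -72 mm, 60 mm above the bench
- carrier_white: carrier with the white jaw model fixed on it, about 0.35 kg. Origin: centre of the underside of its aluminium plate (90 mm in x, 92 in y, 10 thick); the model's top is 43 mm above the underside. A stem 22 mm wide, 10 mm high runs from the plate's rear edge to x = -150 mm and bears the black grip. It enters the scanner with its +x end first
- carrier_white_grip (a point): middle of the white carrier's upright black grip, at carrier x = -118 mm, y = 0, 40 mm above its underside. The grip is 60 mm long in x, 18 mm wide in y, and reaches from 10 to 55 mm above the underside
- carrier_tan: same carrier with a tan jaw model; leave it alone. One carrier lies at the left on a thin green mat, the other at the right on a glass plate (either may be either); mat and plate are 5 mm higher than the bare bench that the scanner stands on. Their grips overhang the edge towards the robot
- pink_bottle: pink bottle, 52 mm diameter, 122 mm high, standing close by the left side of the scanner; origin: centre of its underside (so for all the bystanders below)
- lidded_tub: white tub with blue lid, 56 mm diameter, 60 mm high, standing near the front of the bench
- brown_jar: brown jar, 58 mm diameter, 82 mm high
- paste_jar: paste jar, 43 mm diameter, 72 mm high
- yellow_dropper: small yellow dropper bottle, 29 mm diameter, 66 mm high, standing close by the right side of the scanner

How it is judged (in metres and radians):
On the way, in this order (a step that is already met when the one before it is completed fails the run):
1. the lock lever is swung open (past 1.1 rad) (value of joint lock_lever above 1.1 rad), for 0.1 s.
2. the white carrier is fully home between the rails (x of carrier_white in the frame of scanner above -0.005 m and horizontal distance between carrier_white and scanner below 0.008 m), for 0.1 s.
At the end, for the whole second after the job is handed in: the white carrier rests flat between the rails, within 4 mm of the end stop, in line with the rails, and the lock lever is shut (under 0.12 rad); the carrier is still (x of carrier_white in the frame of scanner above -0.004 m and horizontal distance between carrier_white and scanner below 0.006 m and angle between the x axis of carrier_white and the x axis of scanner, either way round below 0.08 rad and height (world z) of carrier_white below 0.004 m and value of joint lock_lever below 0.12 rad and linear speed of carrier_white below 0.01 m/s); the robot touches nothing.
It fails at once if the white carrier is tipped (over 0.6 rad) (angle between carrier_white's own z axis and vertical above 0.6 rad).
It fails at once if the tan carrier is moved more than 20 mm (distance of carrier_tan from where it was at the start of the episode above 0.02 m).
It fails at once if a bystander is moved more than 20 mm or knocked over (distance of any of pink_bottle, lidded_tub, brown_jar, paste_jar, yellow_dropper from where it was at the start of the episode above 0.02 m or angle between any of pink_bottle, lidded_tub, brown_jar, paste_jar, yellow_dropper's own z axis and vertical above 0.5 rad).
It also fails if it takes over 72 s, if anything falls off the work surface, if the arm or the gripper's body presses on something with over 40 N, if the wrist force passes 120 N, or if a joint passes its speed limit or range.

## Working session

There is one attempt and no reset: what is moved stays moved. The work goes in short steps, Python scripts to look and compute and a tool call to move; the robot and the scene stay as the last step left them, time stands still between calls to the robot, and variables do not carry over. Pictures are saved under pics/ and viewed, at most 10 in all, crops included, and the job is handed in when it is done.

Besides the shell and the picture viewer there is one more tool, called after "Request:" by a JSON object that holds its "op" and its "data", one argument or row to a line. move_arm: Moves the arm, as the interface text tells. Its arguments: {"type":"object","properties":{"plan":{"type":"array","items":{"type":"object","properties":{"tx":{"type":"number"},"ty":{"type":"number"},"tz":{"type":"number"},"wx":{"type":"number"},"wy":{"type":"number"},"wz":{"type":"number"}}}},"gripper":{"type":"number"},"force":{"type":"number"}},"required":["plan"]}

```bash
mkdir -p pics; cat > h.py <<'E'
import numpy as np,cv2
from workcell import env,grab_frame
def K(f):
    F=200/np.tan(np.radians(f["vfov"]/2)); return F
def ray(f,u,v):
    F=K(f); V=np.array(f["view"]); d=np.array([(u-f["cx"])/F,-(v-f["cy"])/F,-1.])
    R=V[:3,:3]; return -R.T@V[:3,3], R.T@d
def onz(f,u,v,z):
    o,d=ray(f,u,v); return o+d*(z-o[2])/d[2]
def proj(f,p):
    V=np.array(f["view"]); c=V[:3,:3]@np.array(p,float)+V[:3,3]; F=K(f)
    return np.array([f["cx"]+F*c[0]/-c[2], f["cy"]+F*c[1]/c[2]])
def save(f,n): cv2.imwrite("pics/"+n,cv2.cvtColor(f["color"],cv2.COLOR_RGB2BGR))
E
python3 - <<'E'
from h import *
import pickle
for n in ["scene","top"]:
    f=grab_frame(n); save(f,n+"0.png"); pickle.dump(f,open(n+"0.pkl","wb")); print(n,[k for k in f],f["vfov"],f["cx"],f["cy"],np.round(f["view"],3).tolist())
print(env.state())
E
```

```text
scene ['color', 'vfov', 'cx', 'cy', 'view'] 50.5940264831552 322.40515891827675 194.66853925474118 [[-0.569, -0.822, 0.01, 374.59], [0.389, -0.259, 0.884, -263.756], [-0.724, 0.507, 0.467, -959.506], [0.0, 0.0, 0.0, 1.0]]
top ['color', 'vfov', 'cx', 'cy', 'view'] 43.421228859894896 313.7306429369788 194.31049689146508 [[0.069, -0.998, -0.003, 4.329], [0.92, 0.063, 0.386, -578.498], [-0.385, -0.03, 0.922, -1618.463], [0.0, 0.0, 0.0, 1.0]]
{'time_s': 0.1, 'qpos': array([-6.45722331e+01,  1.83460870e+01,  8.96988161e+01,  3.89075044e-05,
        7.20416739e+01, -1.14694478e+00]), 'qvel': array([-0.04594375, -0.0219491 , -0.08783378,  0.10304065, -0.006775  ,
        0.05543325]), 'effort': array([-1.10985009e-03, -4.13334239e+01, -2.32509202e+01,  7.26625789e-02,
        4.22162481e-02, -4.29508759e-05]), 'ee_pos': array([ 257.03891534, -513.86258579,  213.22735889]), 'ee_rot': array([-1.79913441e+02, -1.76996574e-03,  2.65746983e+01]), 'force': array([-0.93479069,  0.46765602, -0.22284017]), 'torque': array([ 0.04278677, -0.01267289,  0.00022604]), 'gripper_force': 0.0, 'gripper_width': 91.47433694447989}
```

View pics/top0.png

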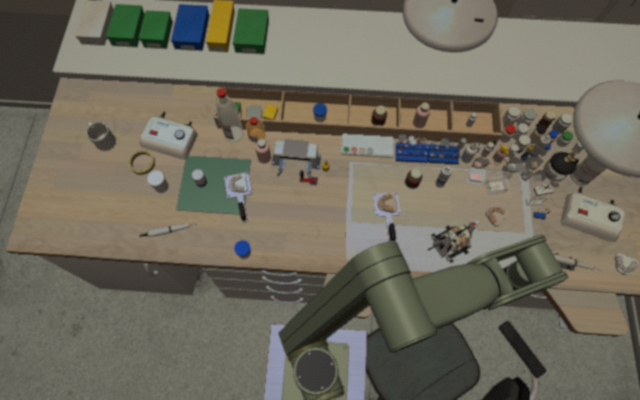

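View pics/scene0.png

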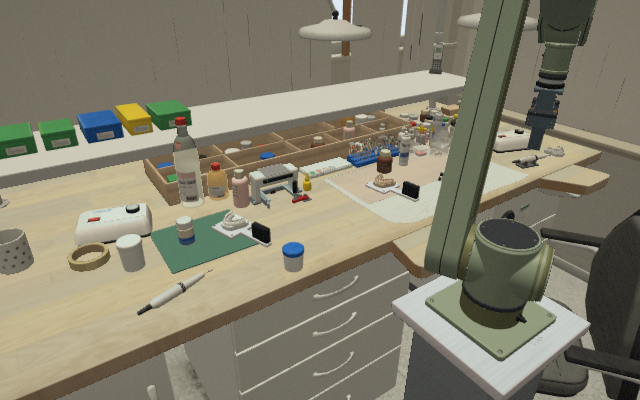

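The top view shows the white carrier on the green mat at (238,185) with its grip at (241,207), the scanner at (297,155), the red lever at (309,180), and the tan carrier at (387,205). I'll enlarge the key area and measure it.

```bash
python3 - <<'E'
from h import *
import pickle
t=pickle.load(open("top0.pkl","rb"));s=pickle.load(open("scene0.pkl","rb"))
def crop(f,x0,x1,y0,y1,k):
    c=cv2.cvtColor(f["color"][y0:y1,x0:x1],cv2.COLOR_RGB2BGR); return cv2.resize(c,None,fx=k,fy=k,interpolation=cv2.INTER_CUBIC)
a=crop(t,220,340,130,225,6); cv2.imwrite("pics/topc.png",a[:570])
b=crop(s,170,330,155,275,5); cv2.imwrite("pics/scenec.png",b)
for (u,v,z,n) in [(241,207,55,'grip'),(238,185,30,'plate'),(297,150,95,'head'),(309,180,10,'lever'),(242,248,60,'tub'),(262,150,122,'pink'),(325,166,66,'drop'),(198,178,72,'paste'),(413,178,82,'brown'),(387,203,30,'tan')]:
    print(n,onz(t,u,v,z).round())
print(proj(t,[0,0,0]),proj(s,[0,0,0]))
E
```

```text
grip [536. 300.  55.]
plate [631. 327.  30.]
head [756. 117.  95.]
lever [678.  69.  10.]
tub [385. 277.  60.]
pink [733. 240. 122.]
drop [712.  12.  66.]
paste [631. 466.  72.]
brown [ 678. -304.   82.]
tan [ 597. -220.   30.]
[315.07430898 373.85338025] [487.60628275 310.99013397]
```

View pics/topc.png

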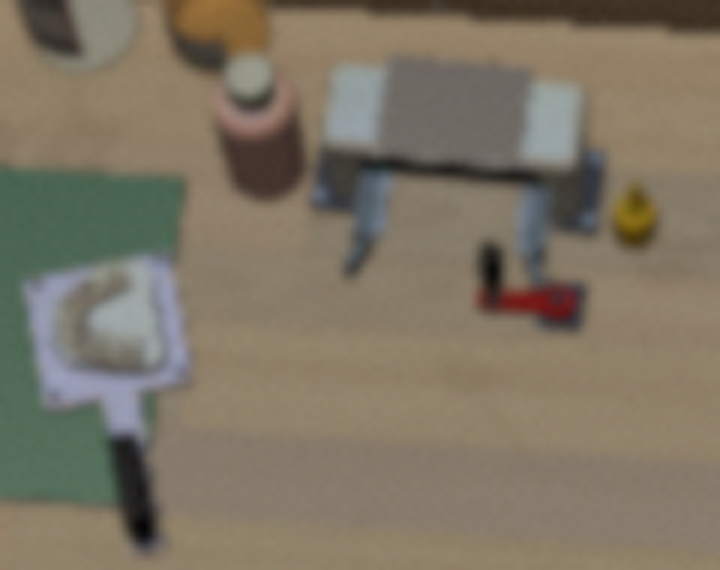

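View pics/scenec.png

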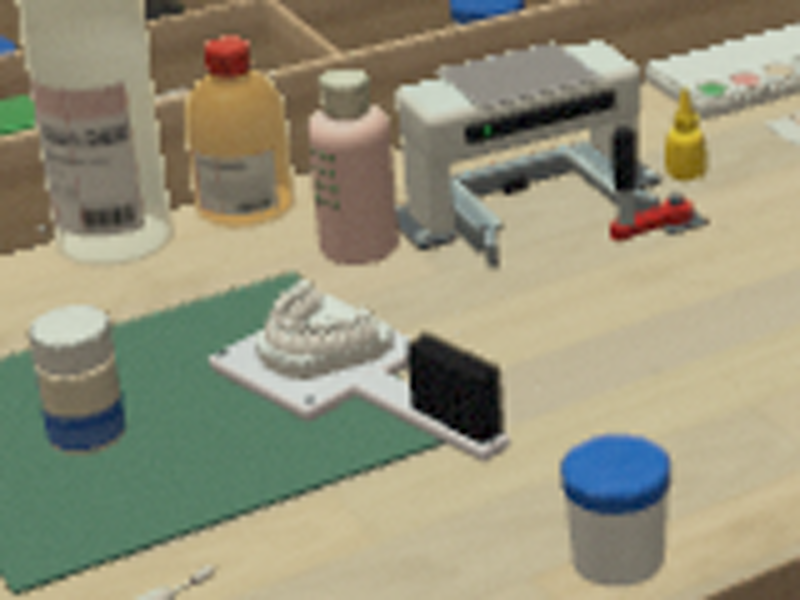

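The crops show the lever shut with the knob at about (490,270) in the top crop, the head's top face corners at (330,65), (578,80), (575,163) and (325,143), the plate corners, and the grip from (115,435) to (150,545).

```bash
python3 - <<'E'
from h import *
import pickle
t=pickle.load(open("top0.pkl","rb"));s=pickle.load(open("scene0.pkl","rb"))
T=lambda x,y,z: onz(t,220+(x+.5)/6-.5,130+(y+.5)/6-.5,z)[:2].round(1)
S=lambda x,y,z: onz(s,170+(x+.5)/5-.5,155+(y+.5)/5-.5,z)[:2].round(1)
print('head T',[T(*p,95) for p in [(332,64),(583,80),(578,165),(325,148)]])
print('head S',[S(*p,95) for p in [(398,90),(640,72),(595,40)]])
print('hinge',T(562,300,13),S(680,208,13))
print('knobtop',T(491,245,80),S(624,130,80))
print('plate T',[T(*p,15) for p in [(25,285),(172,255),(190,380),(45,408)]])
print('plate S',[S(*p,15) for p in [(210,357),(312,411)]])
print('grip top T',[T(*p,60) for p in [(123,435),(147,540)]],'S',[S(*p,60) for p in [(418,337),(500,377)]])
print('stem end T',T(150,548,15),'S',S(490,452,15))
print('rail mouth T',T(352,270,20),T(540,280,20))
E
```

```text
head T [array([790.4, 201.6]), array([789.7,  47.8]), array([731.7,  46.9]), array([732.8, 200.1])]
head S [array([783.1, 204.5]), array([720.3,  58.2]), array([782.5,  56. ])]
hinge [679.1  53.3] [673.6  57.4]
knobtop [682.1  95.9] [677.4  97.1]
plate T [array([665.8, 386.8]), array([692.5, 298.1]), array([609.1, 277. ]), array([584.6, 363.2])]
plate S [array([666.8, 388.4]), array([580.9, 362.5])]
grip top T [array([552.7, 304.9]), array([488. , 282.6])] S [array([551.7, 308. ]), array([490.1, 289.9])]
stem end T [498.8 288.1] S [489.6 298.8]
rail mouth T [687.5 184.5] [688.6  67.6]
```

Request:
{"op": "move_arm", "data": {
  "plan": [
    {"tx": 2.7,"ty": -1.47},
    {"tx": 2.7,"ty": -1.47},
    {"tx": 2.7,"ty": -1.47},
    {"tx": 2.7,"ty": -1.47},
    {"tx": 2.7,"ty": -1.47},
    {"tx": 2.7,"ty": -1.47},
    {"tx": 2.7,"ty": -1.47},
    {"tx": 2.7,"ty": -1.47},
    {"tx": 2.7,"ty": -1.47},
    {"tx": 2.7,"ty": -1.47},
    {"tx": 2.7,"ty": -1.47},
    {"tx": 2.7,"ty": -1.47}
  ],
  "gripper": 4
}}

```text
schema error: expected keys tx, ty, tz, wx, wy, wz
```

Request:
{"op": "move_arm", "data": {
  "plan": [
    {"tx": 2.7,"ty": -1.47},
    {"tx": 2.7,"ty": -1.47},
    {"tx": 2.7,"ty": -1.47},
    {"tx": 2.7,"ty": -1.47},
    {"tx": 2.7,"ty": -1.47},
    {"tx": 2.7,"ty": -1.47},
    {"tx": 2.7,"ty": -1.47},
    {"tx": 2.7,"ty": -1.47},
    {"tx": 2.7,"ty": -1.47},
    {"tx": 2.7,"ty": -1.47},
    {"tx": 2.7,"ty": -1.47},
    {"tx": 2.7,"ty": -1.47}
  ]
}}

```text
schema error: expected keys tx, ty, tz, wx, wy, wz
```

Request:
{"op": "move_arm", "data": {
  "plan": [
    {"wz": -0.123},
    {"wz": -0.123},
    {"wz": -0.123},
    {"wz": -0.123},
    {"wz": -0.123},
    {"wz": -0.123},
    {"wz": -0.123},
    {"wz": -0.123},
    {"wz": -0.123},
    {},
    {}
  ]
}}

```text
schema error: expected keys tx, ty, tz, wx, wy, wz
```

```bash
python3 - <<'E'
from h import *
import pickle
f=grab_frame("wrist"); save(f,"w1.png"); pickle.dump(f,open("w1.pkl","wb"))
s=env.state();print(s["ee_pos"],s["ee_rot"],s["qpos"],f["vfov"])
for p in [(680,92,80),(680,52,13),(732,124,0),(732,203,95),(732,45,95),(687,67,20)]: print(p,proj(f,p).round())
E
```

```text
[ 257.07093082 -513.92231665  213.32826555] [-1.79924459e+02 -2.04350352e-03  2.65748745e+01] [-6.45721958e+01  1.83427867e+01  8.96888104e+01  5.58032845e-04
  7.20439696e+01 -1.14724406e+00] 61.29132804933956
(680, 92, 80) [ -447. -1181.]
(680, 52, 13) [-157. -751.]
(732, 124, 0) [-234. -901.]
(732, 203, 95) [ -909. -1881.]
(732, 45, 95) [ -402. -1447.]
(687, 67, 20) [-195. -812.]
```

View pics/w1.png

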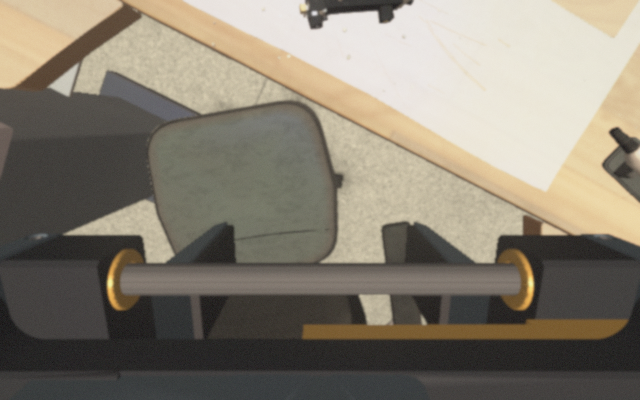

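The arm didn't move, because every row must carry all six keys. This wrist view shows only the chair and the bench edge. I'll resend the move.

Request:
{"op": "move_arm", "data": {
  "plan": [
    {"tx": 2.4,"ty": -1.6,"tz": 0,"wx": 0,"wy": 0,"wz": 0},
    {"tx": 2.4,"ty": -1.6,"tz": 0,"wx": 0,"wy": 0,"wz": 0},
    {"tx": 2.4,"ty": -1.6,"tz": 0,"wx": 0,"wy": 0,"wz": 0},
    {"tx": 2.4,"ty": -1.6,"tz": 0,"wx": 0,"wy": 0,"wz": 0},
    {"tx": 2.4,"ty": -1.6,"tz": 0,"wx": 0,"wy": 0,"wz": 0},
    {"tx": 2.4,"ty": -1.6,"tz": 0,"wx": 0,"wy": 0,"wz": 0},
    {"tx": 2.4,"ty": -1.6,"tz": 0,"wx": 0,"wy": 0,"wz": 0},
    {"tx": 2.4,"ty": -1.6,"tz": 0,"wx": 0,"wy": 0,"wz": 0},
    {"tx": 2.4,"ty": -1.6,"tz": 0,"wx": 0,"wy": 0,"wz": 0},
    {"tx": 2.4,"ty": -1.6,"tz": 0,"wx": 0,"wy": 0,"wz": 0},
    {"tx": 2.4,"ty": -1.6,"tz": 0,"wx": 0,"wy": 0,"wz": 0},
    {"tx": 2.4,"ty": -1.6,"tz": 0,"wx": 0,"wy": 0,"wz": 0}
  ],
  "gripper": 4
}}

```text
time_s: 1.15
ee_pos: [429.2, -212.3, 213.8]
ee_rot: [-180.0, 0.0, 26.6]
force: [1.0, -1.2, -0.0]
gripper_width: 40.0
gripper_force: 0.0
```

Request:
{"op": "move_arm", "data": {
  "plan": [
    {"tx": 2.4,"ty": -1.6,"tz": 0,"wx": 0,"wy": 0,"wz": 0},
    {"tx": 2.4,"ty": -1.6,"tz": 0,"wx": 0,"wy": 0,"wz": 0},
    {"tx": 2.4,"ty": -1.6,"tz": 0,"wx": 0,"wy": 0,"wz": 0},
    {"tx": 2.4,"ty": -1.6,"tz": 0,"wx": 0,"wy": 0,"wz": 0},
    {"tx": 2.4,"ty": -1.6,"tz": 0,"wx": 0,"wy": 0,"wz": 0},
    {"tx": 2.4,"ty": -1.6,"tz": 0,"wx": 0,"wy": 0,"wz": 0},
    {"tx": 2.4,"ty": -1.6,"tz": 0,"wx": 0,"wy": 0,"wz": 0},
    {"tx": 2.4,"ty": -1.6,"tz": 0,"wx": 0,"wy": 0,"wz": 0},
    {"tx": 2.4,"ty": -1.6,"tz": 0,"wx": 0,"wy": 0,"wz": 0},
    {"tx": 2.4,"ty": -1.6,"tz": 0,"wx": 0,"wy": 0,"wz": 0},
    {"tx": 2.4,"ty": -1.6,"tz": 0,"wx": 0,"wy": 0,"wz": 0},
    {"tx": 2.4,"ty": -1.6,"tz": 0,"wx": 0,"wy": 0,"wz": 0}
  ]
}}

```text
time_s: 2.15
ee_pos: [600.9, 88.2, 213.5]
ee_rot: [-180.0, 0.0, 26.6]
force: [1.1, -0.5, -0.2]
gripper_width: 40.1
gripper_force: 0.0
```

Request:
{"op": "move_arm", "data": {
  "plan": [
    {"tx": 0,"ty": 0,"tz": 0,"wx": 0,"wy": 0,"wz": 0.116},
    {"tx": 0,"ty": 0,"tz": 0,"wx": 0,"wy": 0,"wz": 0.116},
    {"tx": 0,"ty": 0,"tz": 0,"wx": 0,"wy": 0,"wz": 0.116},
    {"tx": 0,"ty": 0,"tz": 0,"wx": 0,"wy": 0,"wz": 0.116},
    {"tx": 0,"ty": 0,"tz": 0,"wx": 0,"wy": 0,"wz": 0},
    {"tx": 0,"ty": 0,"tz": 0,"wx": 0,"wy": 0,"wz": 0},
    {"tx": 0,"ty": 0,"tz": 0,"wx": 0,"wy": 0,"wz": 0}
  ]
}}

```text
time_s: 2.73
ee_pos: [600.5, 86.8, 213.8]
ee_rot: [180.0, 0.0, 0.1]
force: [0.4, 0.0, 0.6]
gripper_width: 40.2
gripper_force: 0.0
```

```bash
python3 - <<'E'
from h import *
import pickle
f=grab_frame("wrist"); save(f,"w2.png"); pickle.dump(f,open("w2.pkl","wb"))
s=env.state();print(s["ee_pos"],s["ee_rot"],s["qpos"],f["vfov"],f["cx"],f["cy"])
for p in [(680,92,80),(680,52,13),(732,124,0),(732,203,95),(732,45,95),(687,67,20),(687,181,20)]: print(p,proj(f,p).round())
E
```

```text
[600.51353113  86.77024461 213.83469633] [1.79994067e+02 1.16282870e-02 9.39768025e-02] [ 7.13840891e+00  2.12015752e+01  8.52911291e+01 -4.65330992e-03
  7.35195639e+01  9.70457521e+01] 61.29132804933956 320.0210118675265 207.2548345006754
(680, 92, 80) [312. 109.]
(680, 52, 13) [351. 112.]
(732, 124, 0) [284.  61.]
(732, 203, 95) [171.  39.]
(732, 45, 95) [371.  39.]
(687, 67, 20) [338. 104.]
(687, 181, 20) [228. 104.]
```

View pics/w2.png

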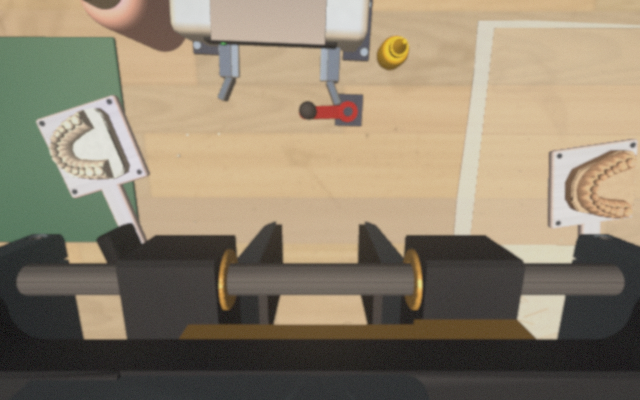

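The wrist view shows the knob top at (308,110), the hinge at (347,112), the rail ends at about (225,98) and (336,98), the plate corners (38,122), (113,97), (148,176) and (74,195), and the head front at row 39.

```bash
python3 - <<'E'
from h import *
import pickle
f=pickle.load(open("w2.pkl","rb"))
P=lambda u,v,z: onz(f,u,v,z)[:2].round(1)
print('knob',P(308,110,80),'hinge',P(347,112,13))
print('rails top inner at lips start', P(238,78,20),P(321,78,20),P(230,98,20),P(330,98,20))
print('head front',P(174,38,95),P(370,40,95))
c=np.array([P(*p,15) for p in [(38,122),(113,97),(148,176),(74,195)]]);print('plate',c.tolist(),c.mean(0))
hs=cv2.cvtColor(f["color"],cv2.COLOR_RGB2HSV)
m=((hs[...,0]<8)|(hs[...,0]>172))&(hs[...,1]>150)&(hs[...,2]>90); m[200:]=0;m[:80]=0
ys,xs=np.nonzero(m);print('red',xs.min(),xs.max(),ys.min(),ys.max(),len(xs))
d=hs[...,2]<70; d[:95]=0;d[125:]=0;d[:,:295]=0;d[:,325:]=0;ys,xs=np.nonzero(d);print('knobdark',xs.min(),xs.max(),xs.mean(),ys.min(),ys.max(),ys.mean())
E
```

```text
knob [678.9  95.7] hinge [679.5  56.6]
rails top inner at lips start [712.2 168.8] [712.5  84.4] [692.8 178.1] [693.1  75. ]
head front [732.6 200.4] [731.6  46. ]
plate [[668.2, 384.9], [693.8, 301.6], [610.7, 275.0], [589.1, 360.4]] [640.45  330.475]
red 315 356 102 121 464
knobdark 309 314 312.25 111 117 114.25
```

Request:
{"op": "move_arm", "data": {
  "plan": [
    {"tx": 2.63,"ty": -0.27,"tz": 0,"wx": 0,"wy": 0,"wz": 0},
    {"tx": 2.63,"ty": -0.27,"tz": 0,"wx": 0,"wy": 0,"wz": 0},
    {"tx": 2.63,"ty": -0.27,"tz": 0,"wx": 0,"wy": 0,"wz": 0},
    {"tx": 0,"ty": 0,"tz": 0,"wx": 0,"wy": 0,"wz": -0.121},
    {"tx": 0,"ty": 0,"tz": 0,"wx": 0,"wy": 0,"wz": -0.121},
    {"tx": 0,"ty": 0,"tz": 0,"wx": 0,"wy": 0,"wz": -0.121},
    {"tx": 0,"ty": 0,"tz": 0,"wx": 0,"wy": 0,"wz": -0.121},
    {"tx": 0,"ty": 0,"tz": 0,"wx": 0,"wy": 0,"wz": -0.121},
    {"tx": 0,"ty": 0,"tz": 0,"wx": 0,"wy": 0,"wz": -0.121},
    {"tx": 0,"ty": 0,"tz": 0,"wx": 0,"wy": 0,"wz": -0.121},
    {"tx": 0,"ty": 0,"tz": 0,"wx": 0,"wy": 0,"wz": -0.121},
    {"tx": 0,"ty": 0,"tz": 0,"wx": 0,"wy": 0,"wz": -0.121}
  ],
  "gripper": 3.4
}}

```text
time_s: 3.78
ee_pos: [679.5, 94.8, 213.9]
ee_rot: [-180.0, 0.0, 62.8]
force: [0.8, 0.1, 0.2]
gripper_width: 33.8
gripper_force: 0.0
```

Request:
{"op": "move_arm", "data": {
  "plan": [
    {"tx": 0,"ty": 0,"tz": 0,"wx": 0,"wy": 0,"wz": -0.121},
    {"tx": 0,"ty": 0,"tz": 0,"wx": 0,"wy": 0,"wz": -0.121},
    {"tx": 0,"ty": 0,"tz": 0,"wx": 0,"wy": 0,"wz": -0.121},
    {"tx": 0,"ty": 0,"tz": 0,"wx": 0,"wy": 0,"wz": -0.121},
    {"tx": 0,"ty": 0,"tz": 3.0,"wx": 0,"wy": 0,"wz": 0},
    {"tx": 0,"ty": 0,"tz": 3.0,"wx": 0,"wy": 0,"wz": 0},
    {"tx": 0,"ty": 0,"tz": 3.0,"wx": 0,"wy": 0,"wz": 0},
    {"tx": 0,"ty": 0,"tz": 2.0,"wx": 0,"wy": 0,"wz": 0},
    {"tx": 0,"ty": 0,"tz": 0,"wx": 0,"wy": 0,"wz": 0},
    {"tx": 0,"ty": 0,"tz": 0,"wx": 0,"wy": 0,"wz": 0}
  ]
}}

```text
time_s: 4.62
ee_pos: [679.1, 94.8, 103.1]
ee_rot: [-179.9, 0.0, 90.2]
force: [0.1, 0.2, 1.1]
gripper_width: 34.2
gripper_force: 0.0
```

```bash
python3 - <<'E'
from h import *
import pickle
f=grab_frame("wrist"); save(f,"w3.png"); pickle.dump(f,open("w3.pkl","wb"))
s=env.state();print(s["ee_pos"],s["ee_rot"])
for p in [(679.5,95,80),(679.5,95,60)]: print(p,proj(f,p).round())
E
```

```text
[680.26357593  94.95298125 104.90615135] [ 1.79915730e+02 -5.76880829e-03  9.01481124e+01]
(679.5, 95, 80) [321. 235.]
(679.5, 95, 60) [321. 225.]
```

View pics/w3.png

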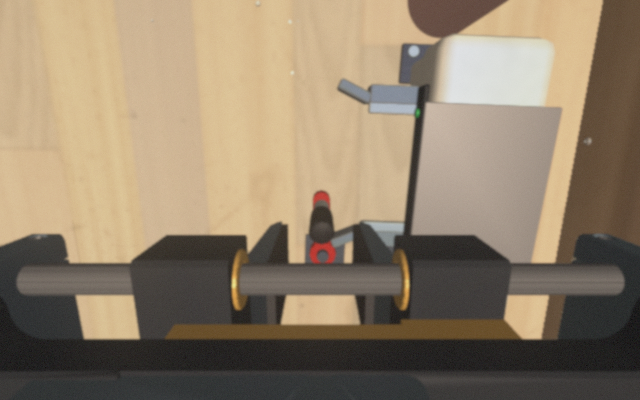

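The knob top is at (322,232), centred between the fingers. The head edge looks slanted, so I'll check the scanner's yaw from this view.

```bash
python3 - <<'E'
from h import *
import pickle
f=pickle.load(open("w3.pkl","rb"))
print(np.round(f["view"],3))
P=lambda u,v,z: onz(f,u,v,z)[:2].round(1)
print('head top front edge',P(427,85,95),P(412,235,95),'back',P(560,108,95),P(540,235,95))
print('rail top edges',P(370,112,20),P(417,113,20),'outer',P(372,84,20),P(418,84,20),'mouth',P(340,85,20),'hinge',P(322,254,13))
g=pickle.load(open("w2.pkl","rb"))
hs=cv2.cvtColor(g["color"],cv2.COLOR_RGB2GRAY)
e=cv2.Canny(hs,40,100)
for u in [190,200,210,260,280,300,340,350]: print(u,np.nonzero(e[:70,u])[0])
E
```

```text
[[ 1.00000e+00  4.00000e-03 -2.00000e-03 -6.78883e+02]
 [-4.00000e-03  9.70000e-01 -2.41000e-01 -8.70400e+01]
 [ 1.00000e-03  2.41000e-01  9.70000e-01 -3.06004e+02]
 [ 0.00000e+00  0.00000e+00  0.00000e+00  1.00000e+00]]
head top front edge [732.2 179.6] [730.1 100.3] back [800.8 168.7] [801.5 100.6]
rail top edges [714.6 168.8] [748.7 168.2] outer [715.3 188. ] [748.  188.1] mouth [692.5 187.2] hinge [680.4  55.9]
190 [32 40]
200 [33 43 44 45 46 47 54]
210 [21 22 23 24 25 26 34 35 36 37 43 55]
260 [42 45]
280 [42 46]
300 [43 47]
340 [38 48 49 51 52 59 60 61 62 63 64 65 66 67 68 69]
350 [38 61]
```

Scanner: origin about (733.5,126.5), yaw about -1°, hinge about (680,55.5). I'll descend around the knob and swing it open, turning the tool with the lever.

Request:
{"op": "move_arm", "data": {
  "plan": [
    {"tx": 0,"ty": 0,"tz": 1.5,"wx": 0,"wy": 0,"wz": 0},
    {"tx": 0,"ty": 0,"tz": 1.5,"wx": 0,"wy": 0,"wz": 0},
    {"tx": 0,"ty": 0,"tz": 1.5,"wx": 0,"wy": 0,"wz": 0},
    {"tx": 0,"ty": 0,"tz": 1.3,"wx": 0,"wy": 0,"wz": 0},
    {"tx": 0,"ty": 0,"tz": 0,"wx": 0,"wy": 0,"wz": 0},
    {"tx": 0,"ty": 0,"tz": 0,"wx": 0,"wy": 0,"wz": 0}
  ]
}}

```text
time_s: 5.17
ee_pos: [680.5, 95.0, 47.5]
ee_rot: [179.9, -0.0, 90.1]
force: [1.2, 0.6, 0.5]
gripper_width: 34.4
gripper_force: 0.0
```

Request:
{"op": "move_arm", "data": {
  "plan": [
    {"tx": 0,"ty": 0,"tz": 0,"wx": 0,"wy": 0,"wz": 0},
    {"tx": 0,"ty": 0,"tz": 0,"wx": 0,"wy": 0,"wz": 0},
    {"tx": -0.03,"ty": -0.48,"tz": 0,"wx": 0,"wy": 0,"wz": -0.12},
    {"tx": -0.03,"ty": -0.48,"tz": 0,"wx": 0,"wy": 0,"wz": -0.12},
    {"tx": -0.03,"ty": -0.48,"tz": 0,"wx": 0,"wy": 0,"wz": -0.12},
    {"tx": -0.03,"ty": -0.48,"tz": 0,"wx": 0,"wy": 0,"wz": -0.12},
    {"tx": -0.03,"ty": -0.48,"tz": 0,"wx": 0,"wy": 0,"wz": -0.12}
  ],
  "gripper": 2.2
}}

```text
time_s: 5.75
ee_pos: [658.6, 88.2, 47.7]
ee_rot: [179.7, 0.1, 124.8]
force: [1.6, 1.0, 0.4]
gripper_width: 21.9
gripper_force: 0.9
```

Request:
{"op": "move_arm", "data": {
  "plan": [
    {"tx": -0.03,"ty": -0.48,"tz": 0,"wx": 0,"wy": 0,"wz": -0.12},
    {"tx": -0.03,"ty": -0.48,"tz": 0,"wx": 0,"wy": 0,"wz": -0.12},
    {"tx": -0.03,"ty": -0.48,"tz": 0,"wx": 0,"wy": 0,"wz": -0.12},
    {"tx": -0.03,"ty": -0.48,"tz": 0,"wx": 0,"wy": 0,"wz": -0.12},
    {"tx": -0.03,"ty": -0.48,"tz": 0,"wx": 0,"wy": 0,"wz": -0.12},
    {"tx": -0.03,"ty": -0.48,"tz": 0,"wx": 0,"wy": 0,"wz": -0.12},
    {"tx": -0.03,"ty": -0.48,"tz": 0,"wx": 0,"wy": 0,"wz": -0.12},
    {"tx": -0.03,"ty": -0.48,"tz": 0,"wx": 0,"wy": 0,"wz": -0.12},
    {"tx": -0.03,"ty": -0.48,"tz": 0,"wx": 0,"wy": 0,"wz": -0.12},
    {"tx": -0.03,"ty": -0.48,"tz": 0,"wx": 0,"wy": 0,"wz": -0.12},
    {"tx": 0,"ty": 0,"tz": 0,"wx": 0,"wy": 0,"wz": 0},
    {"tx": 0,"ty": 0,"tz": 0,"wx": 0,"wy": 0,"wz": 0}
  ]
}}

```text
time_s: 6.75
ee_pos: [641.2, 45.4, 47.0]
ee_rot: [-180.0, 0.1, -166.9]
force: [-0.9, 0.1, -0.5]
gripper_width: 22.2
gripper_force: 0.0
```

```bash
python3 - <<'E'
from h import *
import pickle
f=grab_frame("wrist"); save(f,"w4.png"); pickle.dump(f,open("w4.pkl","wb"))
f=grab_frame("scene"); pickle.dump(f,open("scene1.pkl","wb"))
b=cv2.cvtColor(f["color"][155:275,170:330],cv2.COLOR_RGB2BGR); cv2.imwrite("pics/s1.png",cv2.resize(b,None,fx=4,fy=4,interpolation=cv2.INTER_CUBIC))
E
```

```text
(no output)
```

View pics/s1.png

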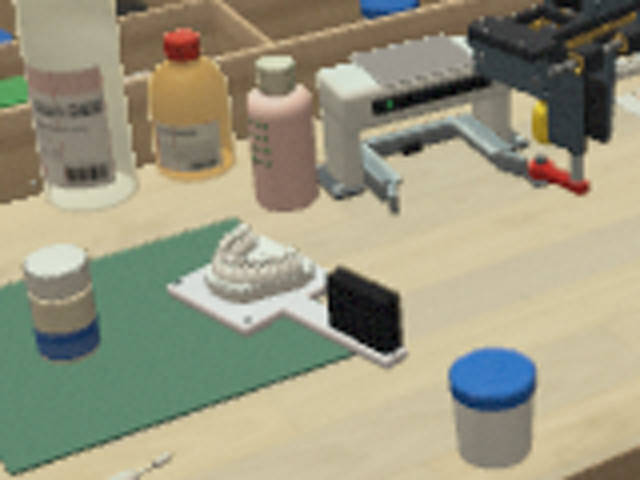

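The scene view shows the lever swung open at about (560,178), pointing towards the robot. Next I'll go to the carrier's grip at about (526,295.6), carrier yaw about 17°.

Request:
{"op": "move_arm", "data": {
  "plan": [
    {"tx": 0,"ty": 0,"tz": -3,"wx": 0,"wy": 0,"wz": 0},
    {"tx": 0,"ty": 0,"tz": -3,"wx": 0,"wy": 0,"wz": 0},
    {"tx": 0,"ty": 0,"tz": -3,"wx": 0,"wy": 0,"wz": 0},
    {"tx": 0,"ty": 0,"tz": -3,"wx": 0,"wy": 0,"wz": -0.072},
    {"tx": 0.45,"ty": 3.41,"tz": 0,"wx": 0,"wy": 0,"wz": 0},
    {"tx": 0.45,"ty": 3.41,"tz": 0,"wx": 0,"wy": 0,"wz": 0},
    {"tx": 0.45,"ty": 3.41,"tz": 0,"wx": 0,"wy": 0,"wz": 0},
    {"tx": 0.45,"ty": 3.41,"tz": 0,"wx": 0,"wy": 0,"wz": 0},
    {"tx": 0.45,"ty": 3.41,"tz": 0,"wx": 0,"wy": 0,"wz": 0},
    {"tx": 0.45,"ty": 3.41,"tz": 0,"wx": 0,"wy": 0,"wz": 0},
    {"tx": 0.45,"ty": 3.41,"tz": 0,"wx": 0,"wy": 0,"wz": 0},
    {"tx": 0.45,"ty": 3.41,"tz": 0,"wx": 0,"wy": 0,"wz": 0}
  ]
}}

```text
time_s: 7.85
ee_pos: [523.7, 296.7, 166.2]
ee_rot: [-180.0, 0.0, -162.7]
force: [0.9, 0.1, -0.4]
gripper_width: 22.2
gripper_force: 0.0
```

Request:
{"op": "move_arm", "data": {
  "plan": [
    {"tx": 0,"ty": 0,"tz": 0,"wx": 0,"wy": 0,"wz": 0},
    {"tx": 0,"ty": 0,"tz": 3,"wx": 0,"wy": 0,"wz": 0},
    {"tx": 0,"ty": 0,"tz": 3,"wx": 0,"wy": 0,"wz": 0},
    {"tx": 0,"ty": 0,"tz": 1,"wx": 0,"wy": 0,"wz": 0},
    {"tx": 0,"ty": 0,"tz": 0,"wx": 0,"wy": 0,"wz": 0},
    {"tx": 0,"ty": 0,"tz": 0,"wx": 0,"wy": 0,"wz": 0}
  ],
  "gripper": 6
}}

```text
time_s: 8.35
ee_pos: [525.2, 294.9, 96.2]
ee_rot: [-180.0, -0.0, -162.7]
force: [-0.4, -0.7, -0.5]
gripper_width: 58.4
gripper_force: 0.0
```

```bash
python3 - <<'E'
from h import *
import pickle
f=grab_frame("top"); pickle.dump(f,open("top2.pkl","wb"))
s=env.state();print(s["ee_pos"],s["ee_rot"])
f=grab_frame("wrist"); pickle.dump(f,open("w5.pkl","wb")); save(f,"w5.png")
for p in [(555,304.6,60),(498,287,60),(526,295.6,60)]: print(proj(f,p).round())
E
```

```text
[525.95868502 295.26505581  97.20316592] [ 1.79986667e+02  1.20491092e-01 -1.62679639e+02]
[323. 275.]
[323. 188.]
[323. 232.]
```

View pics/w5.png

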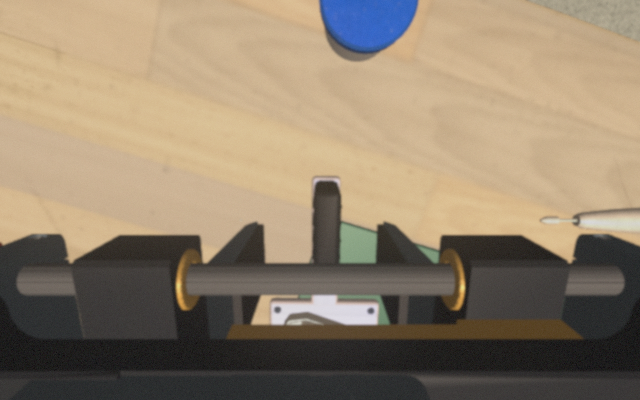

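The wrist view shows the grip centred between the fingers (column about 327, rear end at row 182) and aligned with them. I'll descend and grasp.

Request:
{"op": "move_arm", "data": {
  "plan": [
    {"tx": 0,"ty": 0,"tz": 2.4,"wx": 0,"wy": 0,"wz": 0},
    {"tx": 0,"ty": 0,"tz": 2.4,"wx": 0,"wy": 0,"wz": 0},
    {"tx": 0,"ty": 0,"tz": 2.4,"wx": 0,"wy": 0,"wz": 0},
    {"tx": 0,"ty": 0,"tz": 0,"wx": 0,"wy": 0,"wz": 0},
    {"tx": 0,"ty": 0,"tz": 0,"wx": 0,"wy": 0,"wz": 0}
  ]
}}

```text
time_s: 8.87
ee_pos: [525.2, 295.0, 24.5]
ee_rot: [-180.0, -0.0, -162.7]
force: [1.2, 0.3, 1.1]
gripper_width: 60.0
gripper_force: 0.0
```

Request:
{"op": "move_arm", "data": {
  "plan": [
    {"tx": 0,"ty": 0,"tz": 0,"wx": 0,"wy": 0,"wz": 0},
    {"tx": 0,"ty": 0,"tz": 0,"wx": 0,"wy": 0,"wz": 0},
    {"tx": 0,"ty": 0,"tz": 0,"wx": 0,"wy": 0,"wz": 0},
    {"tx": 0,"ty": 0,"tz": 0,"wx": 0,"wy": 0,"wz": 0},
    {"tx": 0,"ty": 0,"tz": 0,"wx": 0,"wy": 0,"wz": 0},
    {"tx": 0,"ty": 0,"tz": 0,"wx": 0,"wy": 0,"wz": 0},
    {"tx": 0,"ty": 0,"tz": 0,"wx": 0,"wy": 0,"wz": 0},
    {"tx": 0,"ty": 0,"tz": 0,"wx": 0,"wy": 0,"wz": 0}
  ],
  "gripper": 0.5,
  "force": 50
}}

```text
time_s: 9.53
ee_pos: [525.0, 295.4, 24.3]
ee_rot: [180.0, 0.0, -162.6]
force: [-1.4, 0.7, 2.9]
gripper_width: 17.6
gripper_force: 50.0
```

Request:
{"op": "move_arm", "data": {
  "plan": [
    {"tx": 0,"ty": 0,"tz": -0.3,"wx": 0,"wy": 0,"wz": 0},
    {"tx": 0,"ty": 0,"tz": -0.4,"wx": 0,"wy": 0,"wz": 0},
    {"tx": 0,"ty": 0,"tz": -0.4,"wx": 0,"wy": 0,"wz": 0},
    {"tx": 0,"ty": 0,"tz": -0.4,"wx": 0,"wy": 0,"wz": 0},
    {"tx": 0,"ty": 0,"tz": 0,"wx": 0,"wy": 0,"wz": 0},
    {"tx": 0,"ty": 0,"tz": 0,"wx": 0,"wy": 0,"wz": 0.064},
    {"tx": 0,"ty": 0,"tz": 0,"wx": 0,"wy": 0,"wz": 0.064},
    {"tx": 0,"ty": 0,"tz": 0,"wx": 0,"wy": 0,"wz": 0.064},
    {"tx": 0,"ty": 0,"tz": 0,"wx": 0,"wy": 0,"wz": 0.064},
    {"tx": 0,"ty": 0,"tz": 0,"wx": 0,"wy": 0,"wz": 0.064},
    {"tx": 0,"ty": 0,"tz": 0,"wx": 0,"wy": 0,"wz": 0}
  ]
}}

```text
time_s: 10.45
ee_pos: [524.7, 295.0, 38.8]
ee_rot: [-180.0, -0.0, 179.0]
force: [0.3, -0.2, -3.4]
gripper_width: 17.6
gripper_force: 50.0
```

Request:
{"op": "move_arm", "data": {
  "plan": [
    {"tx": 0.03,"ty": -1,"tz": 0,"wx": 0,"wy": 0,"wz": 0},
    {"tx": 0.03,"ty": -1.5,"tz": 0,"wx": 0,"wy": 0,"wz": 0},
    {"tx": 0.03,"ty": -1.7,"tz": 0,"wx": 0,"wy": 0,"wz": 0},
    {"tx": 0.03,"ty": -1.7,"tz": 0,"wx": 0,"wy": 0,"wz": 0},
    {"tx": 0.03,"ty": -1.7,"tz": 0,"wx": 0,"wy": 0,"wz": 0},
    {"tx": 0.03,"ty": -1.7,"tz": 0,"wx": 0,"wy": 0,"wz": 0},
    {"tx": 0.03,"ty": -1.7,"tz": 0,"wx": 0,"wy": 0,"wz": 0},
    {"tx": 0.03,"ty": -1.7,"tz": 0,"wx": 0,"wy": 0,"wz": 0},
    {"tx": 0.03,"ty": -1.7,"tz": 0,"wx": 0,"wy": 0,"wz": 0},
    {"tx": 0.03,"ty": -1.5,"tz": 0,"wx": 0,"wy": 0,"wz": 0},
    {"tx": 0,"ty": -0.65,"tz": 0,"wx": 0,"wy": 0,"wz": 0},
    {"tx": 0,"ty": 0,"tz": 0,"wx": 0,"wy": 0,"wz": 0}
  ]
}}

```text
time_s: 11.45
ee_pos: [518.5, 127.6, 39.0]
ee_rot: [-180.0, -0.0, 178.9]
force: [0.3, -0.1, -3.5]
gripper_width: 17.5
gripper_force: 50.0
```

```bash
python3 - <<'E'
from h import *
import pickle
s=env.state();print(s["ee_pos"],s["ee_rot"],s["force"],s["torque"],s["gripper_width"])
t=grab_frame("top"); pickle.dump(t,open("top3.pkl","wb"))
f=grab_frame("scene"); pickle.dump(f,open("s3.pkl","wb"))
g=lambda f,x0,x1,y0,y1,k:cv2.resize(cv2.cvtColor(f["color"][y0:y1,x0:x1],cv2.COLOR_RGB2BGR),None,fx=k,fy=k,interpolation=cv2.INTER_CUBIC)
a=g(f,220,330,160,250,5);b=g(t,255,335,135,225,5)
cv2.imwrite("pics/c3.png",np.hstack([cv2.resize(a,None,fx=.72,fy=.72),cv2.resize(b,None,fx=.72,fy=.72)])); print(a.shape,b.shape)
E
```

```text
[518.48076235 127.56657436  38.99459883] [-1.79961836e+02 -4.07991523e-02  1.78929458e+02] [ 0.30907525 -0.12617473 -3.45807905] [ 0.06533973  0.12872029 -0.01346768] 17.503195478153856
(450, 550, 3) (450, 400, 3)
```

View pics/c3.png

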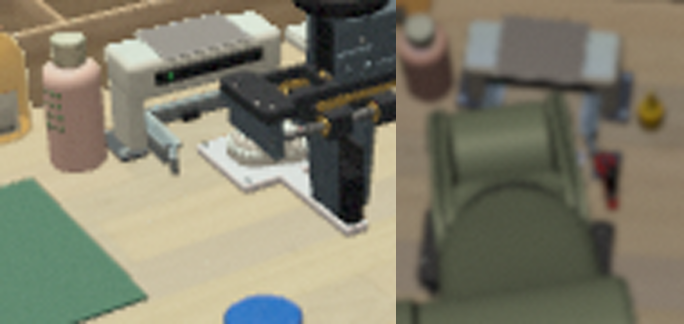

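The carrier hangs level in front of the mouth, left of the open lever (right-hand crop, about (607,180)). I'll lower it to the bench while watching the force.

Request:
{"op": "move_arm", "data": {
  "plan": [
    {"tx": 0,"ty": 0.2,"tz": 0.5,"wx": 0,"wy": 0,"wz": 0},
    {"tx": 0,"ty": 0,"tz": 0.5,"wx": 0,"wy": 0,"wz": 0},
    {"tx": 0,"ty": 0,"tz": 0.4,"wx": 0,"wy": 0,"wz": 0},
    {"tx": 0,"ty": 0,"tz": 0.3,"wx": 0,"wy": 0,"wz": 0},
    {"tx": 0,"ty": 0,"tz": 0.2,"wx": 0,"wy": 0,"wz": 0},
    {"tx": 0,"ty": 0,"tz": 0,"wx": 0,"wy": 0,"wz": 0},
    {"tx": 0,"ty": 0,"tz": 0,"wx": 0,"wy": 0,"wz": 0}
  ]
}}

```text
time_s: 12.13
ee_pos: [519.1, 131.9, 19.8]
ee_rot: [-180.0, 0.0, 179.1]
force: [0.1, 1.1, -2.7]
gripper_width: 17.6
gripper_force: 50.0
```

```bash
python3 - <<'E'
from h import *
import pickle
s=env.state();print(s["ee_pos"],s["force"],s["torque"])
f=grab_frame("scene");pickle.dump(f,open("s4.pkl","wb"))
# predicted plate left corners vs bright-plate mask extremes
c=np.array([518.5+115+0,127.6,0]);
hs=cv2.cvtColor(f["color"],cv2.COLOR_RGB2HSV)
m=((hs[...,1]<45)&(hs[...,2]>150)).astype(np.uint8); m[:195]=0;m[:,:268]=0;m[230:]=0;m[:,330:]=0
n,l,st,ce=cv2.connectedComponentsWithStats(m)
for i in range(1,n):
    if st[i,4]>60:
        ys,xs=np.nonzero(l==i);k=xs.argmin();b=(ys-0.3*xs).argmax();print(st[i],'left',xs[k],ys[k],onz(f,xs[k]-.5,ys[k],10).round(1),'low',xs[ys.argmax()],ys.max())
for p in [(678,174,10),(588,174,10)]: print(proj(f,p).round(1))
print('mouth',[proj(f,p).round(1) for p in [(687,183.8,20),(711,174.9,20)]])
E
```

```text
[519.13544607 131.87641876  19.79199629] [ 0.14920843  1.09726883 -2.74610707] [0.05798962 0.13096601 0.00998375]
[274 202  47  28 288] left 274 205 [684.9 173.   10. ] low 314 229
[274.3 206. ]
[288.6 218. ]
mouth [array([270.1, 202.9]), array([268.9, 199.2])]
```

Request:
{"op": "move_arm", "data": {
  "plan": [
    {"tx": -0.6,"ty": -0.15,"tz": 0,"wx": 0,"wy": 0,"wz": 0},
    {"tx": -0.6,"ty": 0,"tz": 0,"wx": 0,"wy": 0,"wz": 0},
    {"tx": -0.6,"ty": 0,"tz": 0,"wx": 0,"wy": 0,"wz": 0},
    {"tx": -0.5,"ty": 0,"tz": 0,"wx": 0,"wy": 0,"wz": 0},
    {"tx": -0.5,"ty": 0,"tz": 0,"wx": 0,"wy": 0,"wz": 0},
    {"tx": -0.5,"ty": 0,"tz": 0,"wx": 0,"wy": 0,"wz": 0}
  ],
  "force": 25
}}

```text
time_s: 12.68
ee_pos: [552.4, 129.9, 19.8]
ee_rot: [180.0, -0.0, 179.1]
force: [-1.6, 1.8, -2.3]
gripper_width: 18.1
gripper_force: 25.0
```

Request:
{"op": "move_arm", "data": {
  "plan": [
    {"tx": -0.5,"ty": 0,"tz": 0,"wx": 0,"wy": 0,"wz": 0},
    {"tx": -0.5,"ty": 0,"tz": 0,"wx": 0,"wy": 0,"wz": 0},
    {"tx": -0.5,"ty": 0,"tz": 0,"wx": 0,"wy": 0,"wz": 0},
    {"tx": -0.5,"ty": 0,"tz": 0,"wx": 0,"wy": 0,"wz": 0},
    {"tx": 0,"ty": 0,"tz": 0,"wx": 0,"wy": 0,"wz": 0}
  ]
}}

```text
time_s: 13.1
ee_pos: [573.8, 129.5, 20.0]
ee_rot: [180.0, 0.1, 179.0]
force: [1.8, 3.1, -3.5]
gripper_width: 17.9
gripper_force: 25.0
```

Request:
{"op": "move_arm", "data": {
  "plan": [
    {"tx": -0.4,"ty": 0,"tz": 0.05,"wx": 0,"wy": 0,"wz": 0},
    {"tx": -0.4,"ty": 0,"tz": 0,"wx": 0,"wy": 0,"wz": 0},
    {"tx": -0.4,"ty": 0,"tz": 0,"wx": 0,"wy": 0,"wz": 0},
    {"tx": -0.4,"ty": 0,"tz": 0,"wx": 0,"wy": 0,"wz": 0},
    {"tx": -0.4,"ty": 0,"tz": 0,"wx": 0,"wy": 0,"wz": 0},
    {"tx": -0.4,"ty": 0,"tz": 0,"wx": 0,"wy": 0,"wz": 0},
    {"tx": -0.4,"ty": 0,"tz": 0,"wx": 0,"wy": 0,"wz": 0},
    {"tx": 0,"ty": 0,"tz": 0,"wx": 0,"wy": 0,"wz": 0}
  ]
}}

```text
time_s: 13.77
ee_pos: [601.5, 129.1, 19.6]
ee_rot: [180.0, 0.1, 179.0]
force: [-0.6, 4.0, -3.4]
gripper_width: 18.1
gripper_force: 25.0
```

Request:
{"op": "move_arm", "data": {
  "plan": [
    {"tx": -0.3,"ty": 0,"tz": 0,"wx": 0,"wy": 0,"wz": 0},
    {"tx": -0.3,"ty": 0,"tz": 0,"wx": 0,"wy": 0,"wz": 0},
    {"tx": -0.3,"ty": 0,"tz": 0,"wx": 0,"wy": 0,"wz": 0},
    {"tx": -0.2,"ty": 0,"tz": 0,"wx": 0,"wy": 0,"wz": 0},
    {"tx": -0.2,"ty": 0,"tz": 0,"wx": 0,"wy": 0,"wz": 0},
    {"tx": 0,"ty": 0,"tz": 0,"wx": 0,"wy": 0,"wz": 0}
  ]
}}

```text
time_s: 14.27
ee_pos: [613.2, 129.0, 19.6]
ee_rot: [180.0, 0.0, 179.0]
force: [-1.6, 4.4, -1.6]
gripper_width: 17.6
gripper_force: 25.0
```

Request:
{"op": "move_arm", "data": {
  "plan": [
    {"tx": -0.1,"ty": 0,"tz": 0,"wx": 0,"wy": 0,"wz": 0},
    {"tx": -0.1,"ty": 0,"tz": 0,"wx": 0,"wy": 0,"wz": 0},
    {"tx": -0.1,"ty": 0,"tz": 0,"wx": 0,"wy": 0,"wz": 0},
    {"tx": 0,"ty": 0,"tz": 0,"wx": 0,"wy": 0,"wz": 0}
  ]
}}

```text
time_s: 14.6
ee_pos: [614.0, 129.1, 19.5]
ee_rot: [180.0, -0.2, 179.0]
force: [-7.1, 5.8, 3.0]
gripper_width: 17.9
gripper_force: 25.0
```

Request:
{"op": "move_arm", "data": {
  "plan": [
    {"tx": -0.1,"ty": -0.05,"tz": 0,"wx": 0,"wy": 0,"wz": 0},
    {"tx": -0.1,"ty": 0,"tz": 0,"wx": 0,"wy": 0,"wz": 0},
    {"tx": -0.1,"ty": 0,"tz": 0,"wx": 0,"wy": 0,"wz": 0},
    {"tx": 0,"ty": 0,"tz": 0,"wx": 0,"wy": 0,"wz": 0}
  ]
}}

```text
time_s: 14.93
ee_pos: [614.1, 129.0, 19.4]
ee_rot: [180.0, -0.6, 179.0]
force: [-13.3, 7.8, 7.2]
gripper_width: 17.7
gripper_force: 25.0
```

```bash
python3 - <<'E'
from h import *
import pickle
s=env.state();print(s["ee_pos"],s["force"],s["torque"])
f=grab_frame("scene");pickle.dump(f,open("s5.pkl","wb"))
# stem end & shoulder in the picture: row profile of bright pixels near grip rear end
hs=cv2.cvtColor(f["color"],cv2.COLOR_RGB2HSV)
m=((hs[...,1]<45)&(hs[...,2]>140)).astype(np.uint8); m[:185]=0;m[:,:255]=0;m[235:]=0;m[:,340:]=0
n,l,st,ce=cv2.connectedComponentsWithStats(m)
for i in range(1,n):
    if st[i,4]>25:
        ys,xs=np.nonzero(l==i);print(st[i],'L',xs.min(),ys[xs.argmin()],'low',xs[ys.argmax()],ys.max())
X=733.5;Y=126.5
for a in [0,-10]:
  print(a,'rearleft',proj(f,(X+a-45,Y+46.8,10)).round(1),'stem end',proj(f,(X+a-150,Y+2.6+11,10)).round(1),proj(f,(X+a-150,Y+2.6-11,10)).round(1),proj(f,(X+a-150,Y+2.6-11,0)).round(1))
E
```

```text
[614.059445   128.99623085  19.44713159] [-13.2557854    7.78807043   7.24238811] [1.31184186 1.85501848 0.32548468]
[331 185   9   6  28] L 331 185 low 339 190
[260 188  41  30 295] L 260 190 low 299 217
[282 191   6   6  27] L 282 192 low 282 196
0 rearleft [272.9 204.6] stem end [298.8 215.5] [304.8 213.5] [304.9 216.2]
-10 rearleft [274.4 205.8] stem end [300.6 216.9] [306.6 214.8] [306.6 217.6]
```

```bash
python3 - <<'E'
from h import *
import pickle
f=pickle.load(open("w5.pkl","rb"))
ax=np.array([np.cos(np.radians(17.3)),np.sin(np.radians(17.3))]);tcp=np.array([526,295.3])
for n,u,v,z,cx in [('stem end',327,177,15,-150),('grip rear',327,181,60,-148),('plate rear L',272,299,15,-45),('plate rear R',378,299,15,-45)]:
    p=onz(f,u,v,z)[:2]; d=(p-tcp)@ax; print(n,p.round(1),'along',d.round(1),'=> carrier origin ahead of TCP by',(d-cx).round(1))
s=pickle.load(open("s5.pkl","rb"));print('stem low corner',onz(s,299,217.5,0).round(1), onz(s,299.5,217,0).round(1))
t=grab_frame("top")
hs=cv2.cvtColor(t["color"],cv2.COLOR_RGB2HSV)
E
```

```text
stem end [497.3 290.3] along -28.9 => carrier origin ahead of TCP by 121.1
grip rear [493.2 288.1] along -33.4 => carrier origin ahead of TCP by 114.6
plate rear L [608.2 277.7] along 73.3 => carrier origin ahead of TCP by 118.3
plate rear R [582.  361.7] along 73.2 => carrier origin ahead of TCP by 118.2
stem low corner [587.1 137.4   0. ] [588.8 134.5   0. ]
```

The numbers agree: the stop is firm, and TCP 614 + 119 gives carrier x of about 733 against a scanner x of about 733.5, so the carrier is home. I'll relax the push, release and rise.

Request:
{"op": "move_arm", "data": {
  "plan": [
    {"tx": 0.2,"ty": 0,"tz": 0,"wx": 0,"wy": 0,"wz": 0},
    {"tx": 0.2,"ty": 0,"tz": 0,"wx": 0,"wy": 0,"wz": 0},
    {"tx": 0,"ty": 0,"tz": 0,"wx": 0,"wy": 0,"wz": 0}
  ]
}}

```text
time_s: 15.28
ee_pos: [614.1, 128.8, 19.4]
ee_rot: [179.9, -0.1, 179.0]
force: [-2.3, 6.2, 0.2]
gripper_width: 17.9
gripper_force: 25.0
```

Request:
{"op": "move_arm", "data": {
  "plan": [
    {"tx": 0,"ty": 0,"tz": 0,"wx": 0,"wy": 0,"wz": 0},
    {"tx": 0,"ty": 0,"tz": 0,"wx": 0,"wy": 0,"wz": 0},
    {"tx": 0,"ty": 0,"tz": 0,"wx": 0,"wy": 0,"wz": 0},
    {"tx": 0,"ty": 0,"tz": 0,"wx": 0,"wy": 0,"wz": 0},
    {"tx": 0,"ty": 0,"tz": -1,"wx": 0,"wy": 0,"wz": 0},
    {"tx": 0,"ty": 0,"tz": -3,"wx": 0,"wy": 0,"wz": 0},
    {"tx": 0,"ty": 0,"tz": -3,"wx": 0,"wy": 0,"wz": 0},
    {"tx": 0,"ty": 0,"tz": -3,"wx": 0,"wy": 0,"wz": 0},
    {"tx": 0,"ty": 0,"tz": -3,"wx": 0,"wy": 0,"wz": 0},
    {"tx": 0,"ty": 0,"tz": 0,"wx": 0,"wy": 0,"wz": 0}
  ],
  "gripper": 5
}}

```text
time_s: 16.12
ee_pos: [619.1, 128.6, 157.3]
ee_rot: [179.9, 0.8, 179.0]
force: [0.7, -0.3, 1.2]
gripper_width: 50.0
gripper_force: 0.0
```

Request:
{"op": "move_arm", "data": {
  "plan": [
    {"tx": 0,"ty": 0,"tz": 0,"wx": 0,"wy": 0,"wz": -0.123},
    {"tx": 0,"ty": 0,"tz": 0,"wx": 0,"wy": 0,"wz": -0.123},
    {"tx": 0,"ty": 0,"tz": 0,"wx": 0,"wy": 0,"wz": 0},
    {"tx": 0,"ty": 0,"tz": 0,"wx": 0,"wy": 0,"wz": 0},
    {"tx": 0,"ty": 0,"tz": 0,"wx": 0,"wy": 0,"wz": 0}
  ],
  "gripper": 3.6
}}

```text
time_s: 16.53
ee_pos: [615.0, 127.9, 149.5]
ee_rot: [-180.0, -0.0, -167.0]
force: [-0.2, -0.4, 0.8]
gripper_width: 36.2
gripper_force: 0.0
```

```bash
python3 - <<'E'
from h import *
import pickle
s=env.state();print(s["ee_pos"],s["ee_rot"])
r=np.radians(s["ee_rot"][2]);d=np.array([641,47])-s["ee_pos"][:2]
print('tx,ty cm',(d@[np.cos(r),np.sin(r)]/10).round(2),(d@[np.sin(r),-np.cos(r)]/10).round(2))
t=grab_frame("top");pickle.dump(t,open("t6.pkl","wb"))
f=grab_frame("scene");pickle.dump(f,open("s6.pkl","wb"))
for n,f in (("top",t),("scene",f)):
    hs=cv2.cvtColor(f["color"],cv2.COLOR_RGB2HSV)
    m=((hs[...,0]<8)|(hs[...,0]>172))&(hs[...,1]>140)&(hs[...,2]>60)
    p=proj(f,(660,50,10)).astype(int);w=np.zeros_like(m);w[p[1]-15:p[1]+15,p[0]-18:p[0]+18]=1;ys,xs=np.nonzero(m&w)
    c=np.array([onz(f,a,b,13)[:2] for a,b in zip(xs,ys)]);v=np.linalg.svd(c-c.mean(0))[2][0] if len(c)>3 else 0
    print(n,len(xs),c.mean(0).round(1),v, c.min(0).round(),c.max(0).round())
    print(' knob top pred',proj(f,(641,48,80)).round(1))
E
```

```text
[615.04590389 127.94251693 149.46073212] [-1.79988922e+02 -2.10589265e-03 -1.67025181e+02]
tx,ty cm -0.71 -8.47
top 2 [679.7  50.5] 0 [678.  50.] [682.  51.]
 knob top pred [313.9 181.6]
scene 55 [653.5  59.8] [-0.98452273 -0.17525695] [619.  43.] [686.  75.]
 knob top pred [313.4 181. ]
```

Request:
{"op": "move_arm", "data": {
  "plan": [
    {"tx": -0.24,"ty": -2.82,"tz": 0,"wx": 0,"wy": 0,"wz": 0},
    {"tx": -0.24,"ty": -2.82,"tz": 0,"wx": 0,"wy": 0,"wz": 0},
    {"tx": -0.23,"ty": -2.83,"tz": 0,"wx": 0,"wy": 0,"wz": 0},
    {"tx": 0,"ty": 0,"tz": 0,"wx": 0,"wy": 0,"wz": 0},
    {"tx": 0,"ty": 0,"tz": 2.5,"wx": 0,"wy": 0,"wz": 0},
    {"tx": 0,"ty": 0,"tz": 2.5,"wx": 0,"wy": 0,"wz": 0},
    {"tx": 0,"ty": 0,"tz": 2,"wx": 0,"wy": 0,"wz": 0},
    {"tx": 0,"ty": 0,"tz": 1.5,"wx": 0,"wy": 0,"wz": 0},
    {"tx": 0,"ty": 0,"tz": 1.4,"wx": 0,"wy": 0,"wz": 0},
    {"tx": 0,"ty": 0,"tz": 0,"wx": 0,"wy": 0,"wz": 0}
  ]
}}

```text
time_s: 17.47
ee_pos: [638.9, 47.4, 47.1]
ee_rot: [179.9, -0.4, -166.9]
force: [-1.0, 0.5, 0.2]
gripper_width: 36.0
gripper_force: 0.0
```

Request:
{"op": "move_arm", "data": {
  "plan": [
    {"tx": 0,"ty": 0,"tz": 0,"wx": 0,"wy": 0,"wz": 0},
    {"tx": 0,"ty": 0,"tz": 0,"wx": 0,"wy": 0,"wz": 0},
    {"tx": 0,"ty": 0,"tz": 0,"wx": 0,"wy": 0,"wz": 0}
  ],
  "gripper": 2.2
}}

```text
time_s: 17.72
ee_pos: [642.1, 47.4, 51.8]
ee_rot: [-180.0, 0.1, -166.9]
force: [0.4, 1.0, 0.2]
gripper_width: 22.2
gripper_force: 0.0
```

Request:
{"op": "move_arm", "data": {
  "plan": [
    {"tx": -0.03,"ty": 0.48,"tz": 0,"wx": 0,"wy": 0,"wz": 0.12},
    {"tx": -0.03,"ty": 0.48,"tz": 0,"wx": 0,"wy": 0,"wz": 0.12},
    {"tx": -0.03,"ty": 0.48,"tz": 0,"wx": 0,"wy": 0,"wz": 0.12},
    {"tx": -0.03,"ty": 0.48,"tz": 0,"wx": 0,"wy": 0,"wz": 0.12},
    {"tx": -0.03,"ty": 0.48,"tz": 0,"wx": 0,"wy": 0,"wz": 0.12},
    {"tx": -0.03,"ty": 0.48,"tz": 0,"wx": 0,"wy": 0,"wz": 0.12},
    {"tx": -0.03,"ty": 0.48,"tz": 0,"wx": 0,"wy": 0,"wz": 0.12},
    {"tx": -0.03,"ty": 0.48,"tz": 0,"wx": 0,"wy": 0,"wz": 0.12}
  ]
}}

```text
time_s: 18.38
ee_pos: [649.8, 83.0, 51.6]
ee_rot: [-179.9, -0.0, 137.8]
force: [-2.1, -1.3, 1.7]
gripper_width: 22.2
gripper_force: 1.2
```

Request:
{"op": "move_arm", "data": {
  "plan": [
    {"tx": -0.03,"ty": 0.48,"tz": 0,"wx": 0,"wy": 0,"wz": 0.12},
    {"tx": -0.03,"ty": 0.48,"tz": 0,"wx": 0,"wy": 0,"wz": 0.12},
    {"tx": -0.03,"ty": 0.48,"tz": 0,"wx": 0,"wy": 0,"wz": 0.12},
    {"tx": -0.03,"ty": 0.48,"tz": 0,"wx": 0,"wy": 0,"wz": 0.12},
    {"tx": -0.03,"ty": 0.48,"tz": 0,"wx": 0,"wy": 0,"wz": 0.12},
    {"tx": -0.03,"ty": 0.48,"tz": 0,"wx": 0,"wy": 0,"wz": 0.12},
    {"tx": 0,"ty": 0,"tz": 0,"wx": 0,"wy": 0,"wz": 0},
    {"tx": 0,"ty": 0,"tz": 0,"wx": 0,"wy": 0,"wz": 0}
  ]
}}

```text
time_s: 19.05
ee_pos: [676.2, 96.1, 51.3]
ee_rot: [179.9, 0.0, 97.1]
force: [-0.9, 0.8, 0.3]
gripper_width: 22.1
gripper_force: 0.0
```

Request:
{"op": "move_arm", "data": {
  "plan": [
    {"tx": -0.02,"ty": 0.2,"tz": 0,"wx": 0,"wy": 0,"wz": 0.12},
    {"tx": 0,"ty": 0.2,"tz": 0,"wx": 0,"wy": 0,"wz": 0},
    {"tx": 0,"ty": 0.2,"tz": 0,"wx": 0,"wy": 0,"wz": 0},
    {"tx": 0,"ty": 0.2,"tz": 0,"wx": 0,"wy": 0,"wz": 0},
    {"tx": 0,"ty": 0,"tz": 0,"wx": 0,"wy": 0,"wz": 0}
  ]
}}

```text
time_s: 19.47
ee_pos: [684.0, 96.2, 50.6]
ee_rot: [180.0, -0.0, 90.1]
force: [-0.9, -0.1, 0.8]
gripper_width: 22.0
gripper_force: 0.4
```

Request:
{"op": "move_arm", "data": {
  "plan": [
    {"tx": 0,"ty": 0.1,"tz": 0,"wx": 0,"wy": 0,"wz": 0},
    {"tx": 0,"ty": 0.1,"tz": 0,"wx": 0,"wy": 0,"wz": 0},
    {"tx": 0,"ty": 0,"tz": 0,"wx": 0,"wy": 0,"wz": 0},
    {"tx": 0,"ty": 0,"tz": 0,"wx": 0,"wy": 0,"wz": 0}
  ]
}}

```text
time_s: 19.8
ee_pos: [685.1, 96.1, 50.4]
ee_rot: [-179.9, 0.0, 90.0]
force: [-3.0, 1.4, 1.9]
gripper_width: 22.2
gripper_force: 1.6
```

Force is starting to build, so I'll press a little further to confirm the stop.

Request:
{"op": "move_arm", "data": {
  "plan": [
    {"tx": 0,"ty": 0.15,"tz": 0,"wx": 0,"wy": 0,"wz": 0},
    {"tx": 0,"ty": 0.15,"tz": 0,"wx": 0,"wy": 0,"wz": 0},
    {"tx": 0,"ty": 0,"tz": 0,"wx": 0,"wy": 0,"wz": 0},
    {"tx": 0,"ty": 0,"tz": 0,"wx": 0,"wy": 0,"wz": 0}
  ]
}}

```text
time_s: 20.13
ee_pos: [685.3, 96.1, 50.3]
ee_rot: [-179.6, 0.0, 90.0]
force: [-9.6, 0.3, 5.2]
gripper_width: 21.7
gripper_force: 4.8
```

It's a firm stop, so the lever is shut. I'll back off to centre on the knob, open and rise.

Request:
{"op": "move_arm", "data": {
  "plan": [
    {"tx": 0,"ty": -0.3,"tz": 0,"wx": 0,"wy": 0,"wz": 0},
    {"tx": 0,"ty": -0.25,"tz": 0,"wx": 0,"wy": 0,"wz": 0},
    {"tx": 0,"ty": 0,"tz": 0,"wx": 0,"wy": 0,"wz": 0},
    {"tx": 0,"ty": 0,"tz": 0,"wx": 0,"wy": 0,"wz": 0}
  ],
  "gripper": 3.4
}}

```text
time_s: 20.47
ee_pos: [683.8, 95.9, 50.6]
ee_rot: [179.9, 0.0, 90.0]
force: [0.7, 0.2, 0.2]
gripper_width: 33.5
gripper_force: 0.0
```

Request:
{"op": "move_arm", "data": {
  "plan": [
    {"tx": 0,"ty": 0,"tz": -1,"wx": 0,"wy": 0,"wz": 0},
    {"tx": 0,"ty": 0,"tz": -2,"wx": 0,"wy": 0,"wz": 0},
    {"tx": 0,"ty": 0,"tz": -3,"wx": 0,"wy": 0,"wz": 0},
    {"tx": 0,"ty": 0,"tz": -3,"wx": 0,"wy": 0,"wz": 0},
    {"tx": 0,"ty": 0,"tz": -3,"wx": 0,"wy": 0,"wz": 0},
    {"tx": -1,"ty": -2,"tz": -2,"wx": 0,"wy": 0,"wz": 0},
    {"tx": -1,"ty": -3,"tz": 0,"wx": 0,"wy": 0,"wz": 0},
    {"tx": -1,"ty": -3,"tz": 0,"wx": 0,"wy": 0,"wz": 0},
    {"tx": -1,"ty": -3,"tz": 0,"wx": 0,"wy": 0,"wz": 0},
    {"tx": 0,"ty": 0,"tz": 0,"wx": 0,"wy": 0,"wz": 0},
    {"tx": 0,"ty": 0,"tz": 0,"wx": 0,"wy": 0,"wz": 0}
  ]
}}

```text
time_s: 21.38
ee_pos: [572.5, 55.6, 191.8]
ee_rot: [179.9, 0.0, 90.0]
force: [1.1, 0.0, 0.6]
gripper_width: 34.6
gripper_force: 0.0
```

```bash
python3 - <<'E'
from h import *
import pickle
s=env.state();print(s["ee_pos"],s["force"])
for n in ("wrist","scene","top"):
    f=grab_frame(n); pickle.dump(f,open(n+"7.pkl","wb")); save(f,n+"7.png")
    hs=cv2.cvtColor(f["color"],cv2.COLOR_RGB2HSV)
    m=((hs[...,0]<8)|(hs[...,0]>172))&(hs[...,1]>140)&(hs[...,2]>60)
    p=proj(f,(680,75,10)).astype(int);r=30 if n=="wrist" else 13; print(n,p)
    w=np.zeros_like(m);w[max(p[1]-r,0):max(p[1]+r,0),max(p[0]-r,0):max(0,p[0]+r)]=1;ys,xs=np.nonzero(m&w)
    if len(xs)>5:
        c=np.array([onz(f,a,b,13)[:2] for a,b in zip(xs,ys)]);v=np.linalg.svd(c-c.mean(0))[2][0]
        print(len(xs),c.mean(0).round(1),v.round(3),c.min(0).round(),c.max(0).round())
f=pickle.load(open("scene7.pkl","rb"))
hs=cv2.cvtColor(f["color"],cv2.COLOR_RGB2HSV)
m=((hs[...,1]<45)&(hs[...,2]>140)).astype(np.uint8); m[:185]=0;m[:,:255]=0;m[235:]=0;m[:,340:]=0
n,l,st,ce=cv2.connectedComponentsWithStats(m)
for i in range(1,n):
    if st[i,4]>15:
        ys,xs=np.nonzero(l==i);print(st[i],'low',xs[ys.argmax()],ys.max())
E
```

```text
[572.46612565  55.64571074 191.83774996] [1.0981902  0.04157665 0.63208848]
wrist [422 169]
614 [679.9  73.1] [-0.022 -1.   ] [669.  47.] [691. 106.]
scene [300 197]
32 [670.9  67.2] [-0.564  0.825] [656.  49.] [686.  81.]
top [307 179]
[260 185  45  32 515] low 298 216
[331 185   9   6  28] low 339 190
```

The lever lines up with the scanner's y axis (q about 0). One more check, on the plate's rear edge and yaw.

```bash
python3 - <<'E'
from h import *
import pickle
f=pickle.load(open("wrist7.pkl","rb"))
g=cv2.cvtColor(f["color"],cv2.COLOR_RGB2GRAY).astype(np.float32)
xs=np.arange(660,720,1.)
for y in (104,110,142,150,158,164):
    pr=np.array([cv2.getRectSubPix(g,(1,3),tuple(map(float,proj(f,(x,y,10))))).mean() for x in xs]); d=np.diff(pr)
    k=np.argsort(-abs(d))[:4]; print(y,[(xs[i]+.5,int(d[i])) for i in k])
for x in (575,590,605,640,660,675):
    ys=np.arange(105,150,1.); pr=np.array([cv2.getRectSubPix(g,(3,1),tuple(map(float,proj(f,(x,y,10))))).mean() for y in ys]); d=np.diff(pr)
    k=np.argsort(-abs(d))[:4]; print('x',x,[(ys[i]+.5,int(d[i])) for i in k])
y=128; xs=np.arange(565,610,1.);pr=np.array([g[tuple(proj(f,(x,129,10)).round().astype(int)[::-1])] for x in xs]);print('stem end',xs[np.argsort(-abs(np.diff(pr)))[:4]])
E
```

```text
104 [(np.float64(701.5), -34), (np.float64(700.5), -33), (np.float64(674.5), -31), (np.float64(704.5), 29)]
110 [(np.float64(700.5), -37), (np.float64(699.5), -31), (np.float64(691.5), 26), (np.float64(715.5), -25)]
142 [(np.float64(711.5), -36), (np.float64(710.5), -31), (np.float64(692.5), 28), (np.float64(691.5), 24)]
150 [(np.float64(714.5), -39), (np.float64(717.5), 34), (np.float64(713.5), -34), (np.float64(692.5), 29)]
158 [(np.float64(692.5), 27), (np.float64(689.5), -21), (np.float64(691.5), 21), (np.float64(693.5), 18)]
164 [(np.float64(697.5), -33), (np.float64(701.5), 32), (np.float64(696.5), -30), (np.float64(692.5), 29)]
x 575 [(np.float64(105.5), 1), (np.float64(111.5), 1), (np.float64(141.5), -1), (np.float64(127.5), -1)]
x 590 [(np.float64(120.5), -25), (np.float64(135.5), 24), (np.float64(134.5), 22), (np.float64(121.5), -19)]
x 605 [(np.float64(138.5), 45), (np.float64(117.5), -35), (np.float64(118.5), -33), (np.float64(139.5), 33)]
x 640 [(np.float64(137.5), 46), (np.float64(138.5), 39), (np.float64(116.5), -36), (np.float64(117.5), -32)]
x 660 [(np.float64(116.5), 16), (np.float64(117.5), 16), (np.float64(137.5), -12), (np.float64(136.5), -10)]
x 675 [(np.float64(105.5), 20), (np.float64(106.5), 18), (np.float64(116.5), 14), (np.float64(107.5), 13)]
stem end [589. 590. 588. 585.]
```

```bash
python3 -c "
from h import *
print(env.job_done())"
```

```text
the job is handed in; nothing more can be done
None
```

I handed the job in at about 21 s with the white carrier home against the end stop, the red lever shut behind it and the arm clear. My final camera measurements agree with this, but the hand-in gave no verdict. I didn't re-measure the tan carrier or the jars and bottles.

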